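# Bolt the dust hatch of the sole-finishing machine

### The job

The dust hatch on top of the green sole-finishing machine is shut but not bolted. Push the red ball knob along the slot until the bolt is fully home in its keeper, then push the knob over towards the front of the machine and all the way down into the locking notch, and move clear. Only push the knob, never take it between the fingers; keep the hatch shut and leave the glue jar, wax tin and shoe last where they are.

Things in the scene. Friction and masses are not known exactly. Their poses are not given: they have to be found in the camera images.
- machine: Green bench-top sole-finishing machine, fixed: housing 300 (x) x 400 (y) x 150 mm high, 620 mm in y over the brush wheel (+y end) and abrasive drum (-y end), which stay below 165 mm. Origin: centre of its underside, on the bench; x to its rear, y along the spindle, z up; its front (-x) roughly faces the robot.
- sleeve (a point): Middle of the barrel bolt's steel sleeve (26 mm diameter, 110 mm long, axis along the machine's y) on the hatch; in the machine's frame at x 0, y -15, z 170 mm. Axes as the machine's while the hatch is shut. The hatch is a green plate 220 (x) x 240 (y) mm, top face at z 154 mm, hinged at its +y edge.
- keeper (a point): Middle of the strap keeper on the machine's top that the bolt enters: in the machine's frame at x 0, y -105, z 170 mm; strap 36 mm wide in x, 20 mm in y, its top at z 184 mm. Axes as the machine's.
- knob_ball (a point): Centre of the red ball knob, 24 mm diameter, on an 8 mm stem that leaves the bolt through the sleeve's L-shaped slot. It is 54 mm from the bolt's axis; upright it is 224 mm above the bench. In the machine's frame y = +11 mm with the bolt drawn back, -49 mm with it home. The point's z points along the stem, out from the bolt; its y is the machine's y.
- bolt (a joint): How far the bolt is pushed towards the keeper, along the machine's -y: 0 drawn back, 0.060 m fully home (hard stops at both ends). It resists with about 3 N and stays where it is left. Along this leg the slot keeps the stem upright (it can lean by less than 0.1 rad).
- knob (a joint): Turn of knob and stem about the bolt's axis: 0 upright, growing as the knob swings to the machine's front (-x) and down; 1.31 rad fully down in the locking notch (hard stop, ball centre 184 mm above the bench). Turns only with the bolt home (beyond about 0.0555 m). It resists with about 0.05 N m, 1 N at the ball, and stays where it is left.
- hatch (a joint): Opening angle of the hatch: 0 shut. It weighs about 1.5 kg and falls shut; pushing the bolt towards the keeper does not lift it.
- glue_jar: Amber glue jar with a black cap, 52 mm diameter, 68 mm high, standing loose on the machine's top (150 mm above the bench) at the front corner beyond the keeper. Origin at the centre of its underside.
- wax_tin: Flat black wax tin with a yellow lid, 75 mm diameter, 24 mm high, lying loose on the machine's top at the rear corner beyond the keeper. Origin at the centre of its underside.
- last: Wooden shoe last, 250 mm long and 96 mm high, standing loose on the bench in front of the machine, on the robot's side. Origin under its middle, x towards the toe.

How it is judged:
By the outcome, as a careful person would: the job done as asked, in the order asked, and still so for the second after the job is handed in, with the robot touching nothing.
It also fails if it takes over 58 s, if anything falls off the work surface, if the arm or the gripper's body presses on something with over 40 N, if the wrist force passes 120 N, or if a joint passes its speed limit or range.

### The arm

A 6-joint arm with a two-finger parallel gripper is mounted at the origin on the work surface. World frame = base frame: x ahead of the robot, y to its left, z up, the work surface at z = 0. Lengths are in m, angles in rad, forces in N, time in s.
With the tool pointing down it reaches from about 0.35 to 0.8 m from the base axis. Payload 7.3 kg.
Tool frame: the origin (TCP) lies between the finger pads; the fingertips stand 25 mm ahead of it and the grasp point (between the pads) lies 6 mm ahead of it (r.tip_extent is the distance from the TCP to the fingertips, in m); z points along the fingers, y is the direction in which the jaws open and shut (so a half turn about z gives the same grasp; the last joint's range is limited). The gripper opens to 85 mm and grips with 20 to 120 N. Pads are 22 mm wide; open, the fingers measure 114 mm over their backs; the gripper's body (76 mm by 85 mm) begins 54 mm behind the grasp point. The pads swing forward as they close: fully open they stand 13 mm farther back than shut.
Start: joints at [1.013, 0.342, 1.524, -0, 1.275, -0.146], TCP at [0.21, 0.481, 0.256] pointing down, gripper open.
Joint ranges: [-2.53, 2.53], [-0.77, 2.02], [0.04, 2.7], [-1, 4.14], [0.28, 2.66], [-3.11, 3.11]. Speed limits (rad/s): [2.57, 2.57, 3.14, 3.14, 3.14, 3.14].

### API

Orientations are given as a unit quaternion [x, y, z, w].
In Python, from workcell import r, command_gripper, optics gives the robot as it stands. The module is installed in compiled form; this text tells all that it offers. Calls block until the motion is done:
- r.reach(position, orientation): joint-space move of the TCP to a pose.
- r.move_straight(position, orientation=None, speed=0.15, max_force=None): straight line of the TCP; orientation=None keeps the orientation; speed is the mean speed in m/s. With max_force (N) it stops when the force on the tool has changed by that much, and returns True; else False.
- r.movej(angles): joint-space move.
- command_gripper(opening, force=None): finger opening in m; force is the grip in N (None keeps the last); returns when the fingers have stopped.
- r.hold(seconds).
- r.solve_ik(position, orientation): joint angles nearest the present ones, or None.
- r.read_state(): the state.
- optics.get_image(name): name is "scene" or "top"; returns (picture, depth): 384x512x3 uint8, red, green, blue; 384x512 float32, m along the optical axis (not along the pixel's ray), 0 where there is no reading.
- optics.camera_model(name): a dict with "K" (3x3 intrinsics, pixels), "k1" (the pictures are not rectified: a ray, as slopes to the right and down, at radius r is drawn at 1 + k1 r^2 times it, then the intrinsics apply), "R" (3x3) and "t" (3): a world point X has camera coordinates R X + t. Camera axes: x right, y down, z forward; pixel columns grow to the right and rows downward; lengths in m; the calibration is good to about 2 mm. A picture is of the moment at which its call begins. camera_model takes no time and is no camera call.
A pose or a line that the arm cannot do raises r.PlanningError and nothing moves.
- r.finish_job(): hands the job in, once; it reports no verdict.
The state is a dict: "time_s": time; "joint_positions": joint angles; "dq": joint speeds; "tau": joint torques, N m; "eef_pos": TCP position; "eef_rot": TCP orientation; "contact_force": force on the tool from outside, world axes, zero at the start; "torque": the same for the moment, N m; "grip_width": finger opening in m.
Only numpy, scipy, OpenCV 4.12 (cv2) and the standard library are available. Lean on these libraries where they do the work, as an engineer would, in place of code of your own. Each camera call takes 0.05 s, during which the arm holds its last target.

## Working session

There is one attempt and no reset: what is moved stays moved. The work goes in short steps, each a Python script; the robot and the scene stay as the last script left them, time stands still between calls to the robot, and variables do not carry over. Pictures are saved under pics/ and viewed, and the job is handed in when it is done.

```bash
mkdir -p pics; ls; python3 - <<'E'
from workcell import r, optics
import cv2, numpy as np
for n in ("scene","top"):
    im,d=optics.get_image(n); cv2.imwrite(f"pics/{n}0.png",im[:,:,::-1]); np.save(f"{n}0.npy",d); np.save(f"{n}0im.npy",im)
    print(n,optics.camera_model(n))
s=r.read_state();print(s)
E
```

```text
pics
scene {'K': array([[484.0109511 ,   0.        , 251.88986243],
       [  0.        , 484.0109511 , 200.63869635],
       [  0.        ,   0.        ,   1.        ]]), 'k1': -0.04759637212143588, 'R': array([[ 0.6913863 ,  0.72237359,  0.0127037 ],
       [ 0.52808   , -0.49327102, -0.69124179],
       [-0.49306845,  0.48462367, -0.72251187]]), 't': array([-0.39561517, -0.17986185,  1.44522845])}
top {'K': array([[395.57281562,   0.        , 250.2927248 ],
       [  0.        , 395.57281562, 184.35577581],
       [  0.        ,   0.        ,   1.        ]]), 'k1': -0.04832113987379402, 'R': array([[-0.00383865, -0.99999104, -0.00178362],
       [-0.99693037,  0.00396637, -0.07819273],
       [ 0.0781991 ,  0.00147799, -0.99693667]]), 't': array([0.04615281, 0.57890984, 0.99039494])}
{'time_s': 0.1, 'joint_positions': array([ 1.01303461e+00,  3.42677218e-01,  1.52491943e+00, -7.34803035e-06,
        1.27543431e+00, -1.46003720e-01]), 'dq': array([ 5.10727668e-04, -2.40086249e-03, -3.02896841e-03,  8.86761894e-05,
        1.33725414e-03,  1.67394537e-03]), 'tau': array([ 2.27643322e-03, -4.34446549e+01, -2.46492863e+01, -1.22783545e-04,
        4.63383039e-03,  2.03366830e-05]), 'eef_pos': array([0.209922  , 0.48084289, 0.25568362]), 'eef_rot': array([ 2.04426574e-01,  9.78881637e-01, -6.76297416e-04, -2.44568228e-04]), 'contact_force': array([ 0.35038228,  0.70431563, -0.58358721]), 'torque': array([-0.02452627,  0.02352889,  0.01032609]), 'grip_width': 0.08499508344669489}
```

View pics/scene0.png

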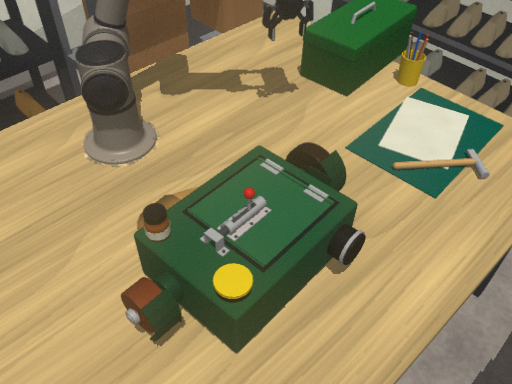

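View pics/top0.png

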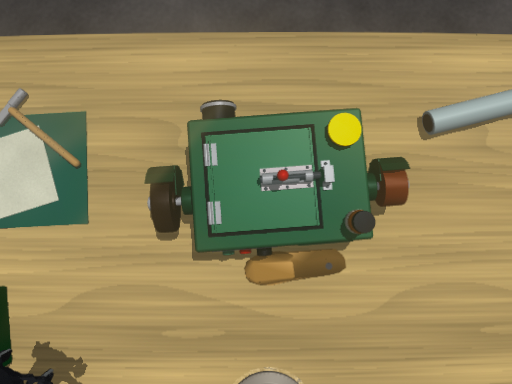

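The scene view shows the red knob at about (249,193), the keeper at (215,240), the jar at (156,222) and the tin at (233,281). In the top view the knob is at (283,175), the keeper at (327,174), the jar at (361,222), the tin at (345,129) and the last at about (295,266). I'll enlarge both and measure.

```bash
cat > h.py <<'E'
import numpy as np, cv2
from scipy.spatial.transform import Rotation as Rot
from workcell import optics
cm={n:optics.camera_model(n) for n in("scene","top")}
def ray(n,u,v):
    c=cm[n];K=c["K"]
    p=cv2.undistortPoints(np.array([[[u,v]]],float),K,np.array([c["k1"],0,0,0,0.])).ravel()
    d=c["R"].T@np.array([p[0],p[1],1]); o=-c["R"].T@c["t"]
    return o,d
def onz(n,u,v,z):
    o,d=ray(n,u,v); return o+d*(z-o[2])/d[2]
def tri(us,ut):
    A=[];b=[]
    for n,(u,v) in(("scene",us),("top",ut)):
        o,d=ray(n,u,v); d=d/np.linalg.norm(d); P=np.eye(3)-np.outer(d,d); A.append(P);b.append(P@o)
    A=np.vstack(A);b=np.hstack(b);x=np.linalg.lstsq(A,b,rcond=None)[0]
    return x,np.linalg.norm(A@x-b)
def red(im):
    hsv=cv2.cvtColor(im,cv2.COLOR_RGB2HSV)
    m=(((hsv[...,0]<5)|(hsv[...,0]>174))&(hsv[...,1]>200)&(hsv[...,2]>110)).astype(np.uint8)
    n,l,s,c=cv2.connectedComponentsWithStats(m)
    return [(s[i],c[i]) for i in range(1,n) if s[i][4]>15]
E
python3 - <<'E'
import cv2,numpy as np
from h import *
for n,(x,y,w,h) in dict(scene=(120,130,250,190),top=(150,90,270,200)).items():
    im=np.load(f"{n}0im.npy"); print(n,red(im))
    cv2.imwrite(f"pics/{n}0z.png",cv2.resize(im[y:y+h,x:x+w,::-1],(w*3-10*(w>266),h*3),interpolation=cv2.INTER_CUBIC))
E
```

```text
scene [(array([245, 189,   9,   9,  46], dtype=int32), array([248.91304348, 192.13043478]))]
top [(array([280, 170,   7,   8,  46], dtype=int32), array([283.08695652, 173.7173913 ]))]
```

```bash
python3 - <<'E'
import cv2,numpy as np
for n,(x,y,w,h) in dict(scene=(190,170,90,90),top=(250,140,100,70)).items():
    im=np.load(f"{n}0im.npy"); s=6
    cv2.imwrite(f"pics/{n}0y.png",cv2.resize(im[y:y+h,x:x+w,::-1],(w*s,h*s),interpolation=cv2.INTER_CUBIC))
E
```

```text
(no output)
```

View pics/scene0z.png

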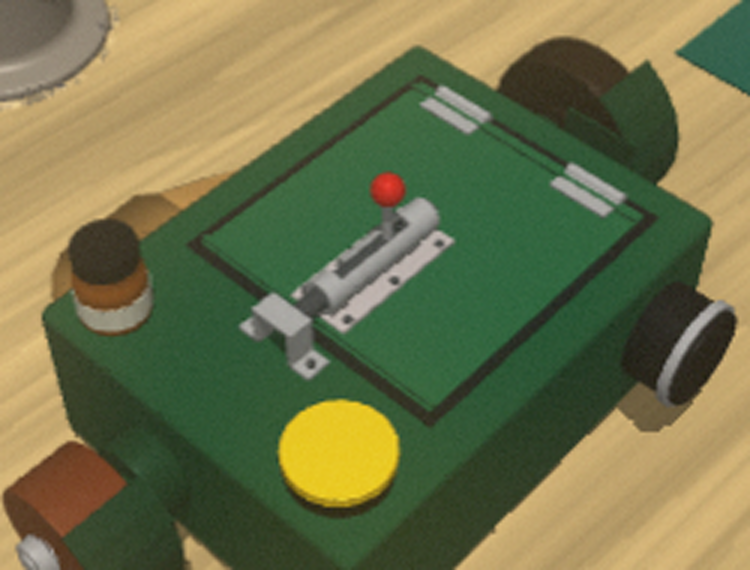

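View pics/top0z.png

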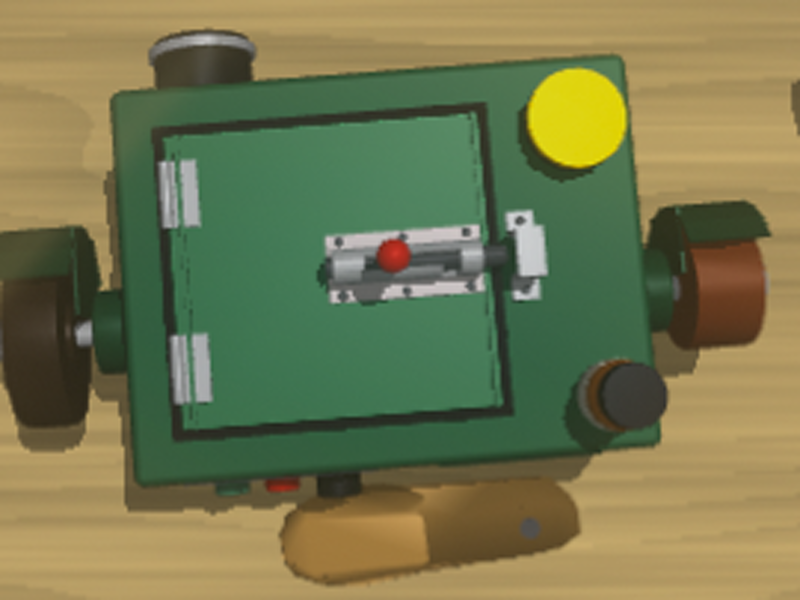

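View pics/scene0y.png

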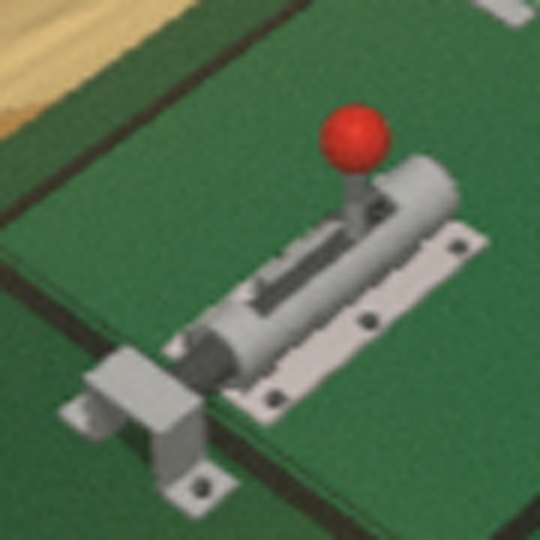

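View pics/top0y.png

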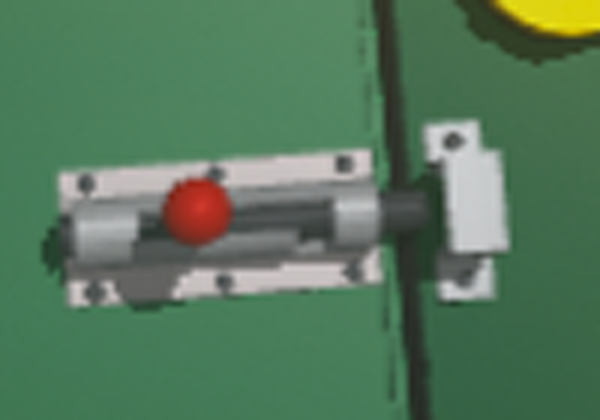

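```bash
python3 - <<'E'
from h import *
b,e=tri((248.75,192.75),(282.4,174.75)); print("ball",b,e)
f=lambda p:(150+(p[0]+.5)/(800/270)-.5, 90+(p[1]+.5)/3-.5)
# housing corners (z .150) rear-left(+x,+y), rear-right, front-right, front-left
mc=np.array([[.15,.2],[.15,-.2],[-.15,-.2],[-.15,.2]])
px=[(113,90),(626,55),(662,445),(137,487)]
w=np.array([onz("top",*f(p),.150)[:2] for p in px]); print(w.round(4))
def fit(m,w):
    mc_=m.mean(0);wc=w.mean(0);H=(m-mc_).T@(w-wc)
    a=np.arctan2(H[0,1]-H[1,0],H[0,0]+H[1,1]);R=np.array([[np.cos(a),-np.sin(a)],[np.sin(a),np.cos(a)]])
    t=wc-R@mc_; print("yaw",a,"t",t,"res",(w-(m@R.T+t)).round(4).tolist()); return a,R,t
a,R,t=fit(mc,w)
# scene corners, crop offset 120,130 scale 3
g=lambda p:(120+(p[0]+.5)/3-.5,130+(p[1]+.5)/3-.5)
for nm,p in dict(frontleft=(417,45),rearleft=(712,215),frontright=(44,315)).items():
    print(nm,onz("scene",*g(p),.150).round(4))
print("ball in machine",R.T@(b[:2]-t))
# keeper top centre
h6=lambda p:(250+(p[0]+.5)/6-.5,140+(p[1]+.5)/6-.5)
h6s=lambda p:(190+(p[0]+.5)/6-.5,170+(p[1]+.5)/6-.5)
k,e=tri(h6s((146,390)),h6((476,202)));print("keeper top",k,e,R.T@(k[:2]-t))
for nm,p,z in(("jar cap",(634,396),.218),("tin",(577,118),.174),("last",(430,530),.08)):
    x=onz("top",*f(p),z);print(nm,x,R.T@(x[:2]-t))
d=np.load("top0.npy");print("depth z ball",end=" ")
o,dd=ray("top",282.4,174.75);c=cm["top"]
for u,v in((282,175),(300,210),(327,174),(361,222),(345,129),(295,266)):
    o,dd=ray("top",u,v);print((u,v),(o+dd*d[v,u]).round(4))
E
```

```text
ball [ 0.58268401 -0.0225721   0.2242782 ] 0.0002514949488454167
[[ 0.7172  0.1852]
 [ 0.7431 -0.2098]
 [ 0.4482 -0.2292]
 [ 0.4193  0.1647]]
yaw 0.06857638680383889 t [ 0.58196563 -0.0222561 ] res [[-0.0007, -0.0023], [-0.0022, 0.0017], [0.0022, 0.0029], [0.0007, -0.0023]]
frontleft [0.4243 0.1624 0.15  ]
rearleft [0.7136 0.186  0.15  ]
frontright [ 0.4564 -0.2293  0.15  ]
ball in machine [ 0.00069505 -0.00036448]
keeper top [ 0.59036397 -0.1259439   0.18320131] 0.000962740540729954 [ 0.00127364 -0.10401957]
jar cap [ 0.48578985 -0.18946357  0.218     ] [-0.10740722 -0.16022424]
tin [ 0.68904537 -0.16469789  0.174     ] [ 0.09706757 -0.14944438]
last [ 0.3782145  -0.06149064  0.08      ] [-0.20596068 -0.02518075]
depth z ball (282, 175) [ 0.5809 -0.0205  0.2379]
(300, 210) [ 0.5113 -0.0665  0.1532]
(327, 174) [ 0.588  -0.1218  0.1857]
(361, 222) [ 0.4852 -0.1831  0.2211]
(345, 129) [ 0.6885 -0.1654  0.1765]
(295, 266) [ 0.3795 -0.0616  0.0836]
```

The machine is at about (0.582, -0.022) with yaw 0.069. Ball height is 0.224, as the text says, and the ball's machine y is about 0, so the bolt is already roughly 11 mm out of its drawn-back position. Next I'll shut the fingers and come down on the +y side of the knob.

```bash
cat >> h.py <<'E'
YAW=0.0686; RM=np.array([[np.cos(YAW),-np.sin(YAW)],[np.sin(YAW),np.cos(YAW)]]); TM=np.array([0.5820,-0.0223])+RM@np.array([.0009,0])
Q=[np.sin(-YAW/2),np.cos(-YAW/2),0,0]
def W(mx,my,z): p=RM@np.array([mx,my])+TM; return np.array([p[0],p[1],z])
def M(p): return np.r_[RM.T@(np.asarray(p)[:2]-TM),p[2]]
def snap(tag,sc=(190,150,120,120),tp=(230,120,140,120),s=5):
    o=[]
    for n,(x,y,w,h) in dict(scene=sc,top=tp).items():
        im,d=optics.get_image(n); np.save(f"{n}_{tag}.npy",im); print(n,[c.round(2).tolist() for _,c in red(im)])
        o.append(cv2.resize(im[y:y+h,x:x+w,::-1],(390,int(h*390/w)),interpolation=cv2.INTER_CUBIC))
    H=max(a.shape[0] for a in o); o=[cv2.copyMakeBorder(a,0,H-a.shape[0],0,0,cv2.BORDER_CONSTANT) for a in o]
    cv2.imwrite(f"pics/{tag}.png",np.hstack(o))
def st(r):
    s=r.read_state(); print("t",round(s["time_s"],2),"M",(M(s["eef_pos"])*1000).round(1),"F",s["contact_force"].round(2))
E
python3 - <<'E'
from workcell import r, command_gripper
from h import *
print(r.tip_extent)
command_gripper(0.0,20); print(r.tip_extent, r.read_state()["grip_width"])
p=r.read_state()["eef_pos"]; 
r.move_straight([p[0],p[1],.34],speed=.2)
print(r.solve_ik(W(0,.048,.33),Q))
r.reach(W(0,.048,.33),Q); st(r)
r.move_straight(W(0,.048,.270),speed=.1); st(r)
snap("a")
E
```

```text
0.025
0.025 0.00035458413250691356
[-8.78448771e-02  4.04260525e-01  1.22817999e+00 -4.44089210e-16
  1.50915213e+00 -1.72724120e+00]
t 3.54 M [-1.00e-01  4.89e+01  3.30e+02] F [ 0.39 -0.35  0.08]
t 4.29 M [  0.3  48.1 270.7] F [-0.99  0.54  0.29]
scene [[248.88, 191.76]]
top []
```

View pics/a.png

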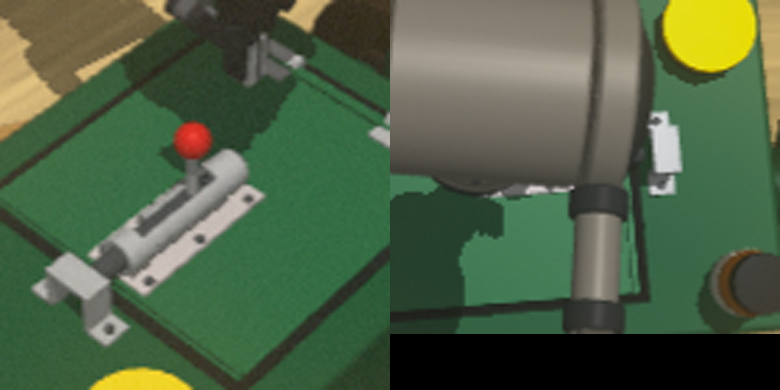

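The scene crop shows the shut fingers behind and above the knob, on the +y side. The knob is unmoved at (249,192), and the arm hides the top view. Now I'll descend and push along the slot with a force stop.

```bash
python3 - <<'E'
from workcell import r, command_gripper
from h import *
print("hit",r.move_straight(W(0,.048,.233),speed=.06,max_force=8)); st(r)
print("hit",r.move_straight(W(0,.010,.233),speed=.04,max_force=12)); st(r)
snap("b")
E
```

```text
hit False
t 5.16 M [2.000e-01 4.800e+01 2.332e+02] F [ 0.63  0.11 -0.15]
hit False
t 6.26 M [  0.    9.9 233. ] F [0.51 1.23 0.97]
scene [[244.5, 197.38]]
top []
```

View pics/b.png

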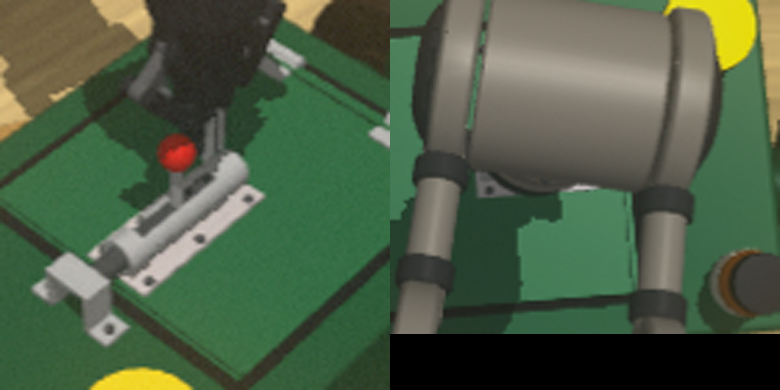

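The knob has started along the slot: its scene pixel went from (249,192) to (244.5,197), with the fingers right behind it. I'll push on to the hard stop.

```bash
python3 - <<'E'
from workcell import r, command_gripper
from h import *
print("ball before",M(onz("scene",244.4,197.9,.224)))
print("hit",r.move_straight(W(0,-.040,.233),speed=.03,max_force=15)); st(r)
snap("c")
E
```

```text
ball before [ 0.00291474 -0.01695841  0.224     ]
hit True
t 7.49 M [ -0.  -23.7 233. ] F [-0.53  4.48  3.87]
scene [[233.64, 206.1]]
top []
```

View pics/c.png

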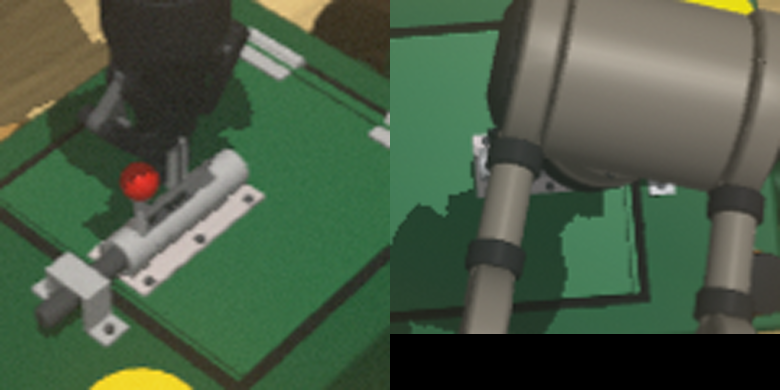

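The bolt tip now pokes through the keeper (crop (55,310)) and the push stopped on force. I'll check the knob position and press once more to confirm the stop.

```bash
python3 - <<'E'
from workcell import r, command_gripper
from h import *
print("ball",M(onz("scene",233.5,206.6,.224)))
print("hit",r.move_straight(W(0,-.030,.233),speed=.02,max_force=15)); st(r)
snap("d")
im=np.load("scene_d.npy"); x,y,w,h=190,170,90,90
cv2.imwrite("pics/dz.png",cv2.resize(im[y:y+h,x:x+w,::-1],None,fx=6,fy=6,interpolation=cv2.INTER_CUBIC))
E
```

```text
ball [ 0.00346607 -0.0492265   0.224     ]
hit True
t 7.88 M [ -0.  -23.8 233.1] F [-0.25  5.58  3.31]
scene [[233.6, 206.37]]
top []
```

View pics/dz.png

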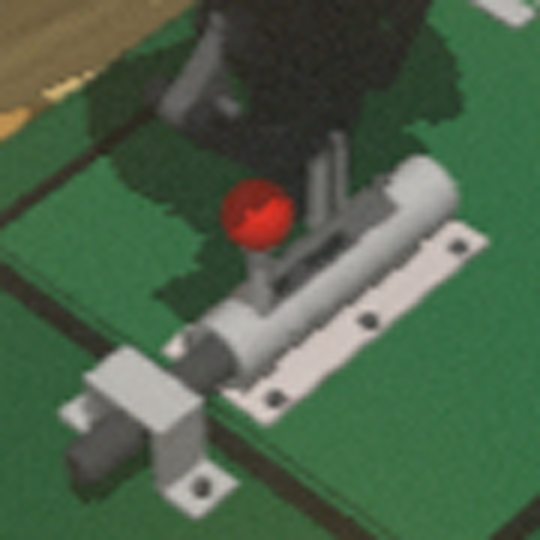

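The bolt is home: the knob measures y -49.2 mm and a second press did not move it. Next I'll go round to the rear side and push the knob towards the front.

```bash
python3 - <<'E'
from workcell import r, command_gripper
from h import *
r.move_straight(W(0,-.005,.233),speed=.1)
r.move_straight(W(0,-.005,.280),speed=.15)
r.move_straight(W(.045,-.049,.280),speed=.15)
print("hit",r.move_straight(W(.045,-.049,.239),speed=.1,max_force=8)); st(r)
print("hit",r.move_straight(W(.000,-.049,.239),speed=.04,max_force=12)); st(r)
snap("e")
print("hit",r.move_straight(W(-.018,-.049,.237),speed=.04,max_force=12)); st(r)
snap("f")
E
```

```text
hit False
t 9.92 M [ 45.  -48.7 239.5] F [-0.15  0.    0.25]
hit False
t 11.19 M [  0.  -49.  238.9] F [-0.45 -0.06  0.08]
scene []
top []
hit False
t 11.89 M [-18.2 -49.  237.2] F [0.03 0.36 0.73]
scene []
top []
```

View pics/e.png

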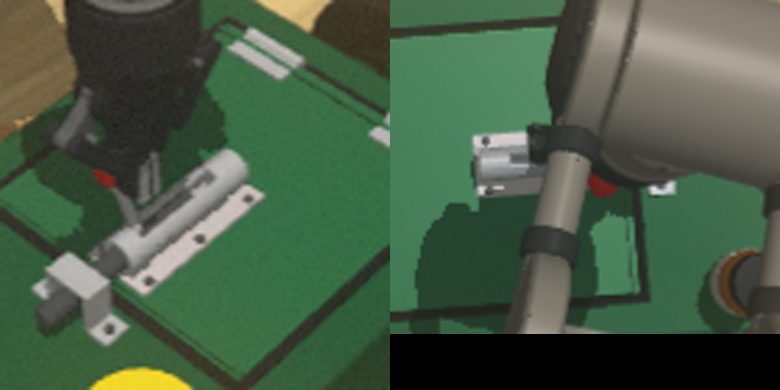

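View pics/f.png

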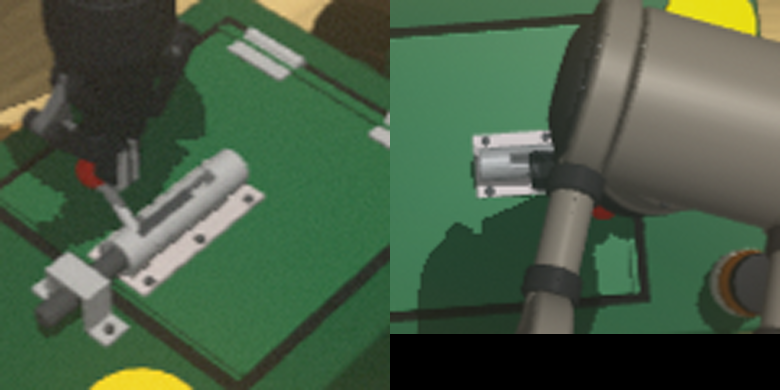

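The stem leans about 45° to the front. I'll lift, move over the knob and press it down into the notch.

```bash
python3 - <<'E'
from workcell import r, command_gripper
from h import *
r.move_straight(W(-.010,-.049,.240),speed=.08)
r.move_straight(W(-.010,-.049,.265),speed=.12)
r.move_straight(W(-.049,-.049,.265),speed=.12); st(r)
print("hit",r.move_straight(W(-.049,-.049,.213),speed=.03,max_force=14)); st(r)
snap("g")
E
```

```text
t 13.08 M [-48.8 -49.1 264.8] F [ 0.07  0.33 -0.07]
hit True
t 14.02 M [-51.5 -49.  240.1] F [-4.79 -0.26  4.92]
scene [[217.98, 201.9]]
top []
```

View pics/g.png

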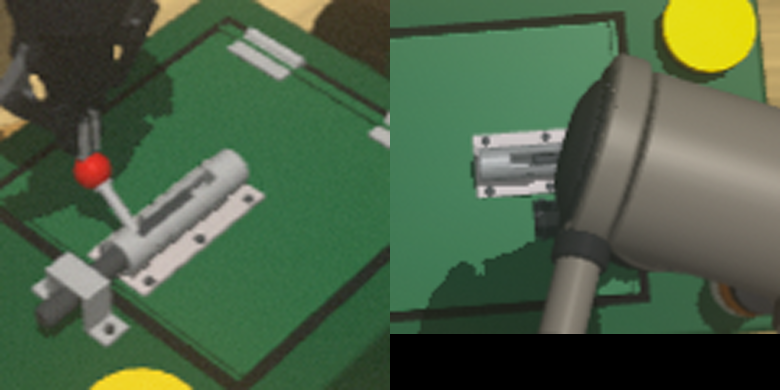

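The fingers landed on the front flank of the ball (force in -x), so the knob is less far over than I assumed. I'll locate it and lift off.

```bash
python3 - <<'E'
from workcell import r, command_gripper
from h import *
r.move_straight(W(-.051,-.049,.275),speed=.12); st(r)
im,_=optics.get_image("scene"); print([ (s.tolist(),c) for s,c in red(im)])
x,y,w,h=180,160,90,90
cv2.imwrite("pics/h.png",cv2.resize(im[y:y+h,x:x+w,::-1],None,fx=6,fy=6,interpolation=cv2.INTER_CUBIC))
E
```

```text
t 14.56 M [-50.8 -48.9 274.7] F [ 1.72  0.2  -0.73]
[([213, 197, 10, 10, 66], array([217.77272727, 201.12121212]))]
```

View pics/h.png

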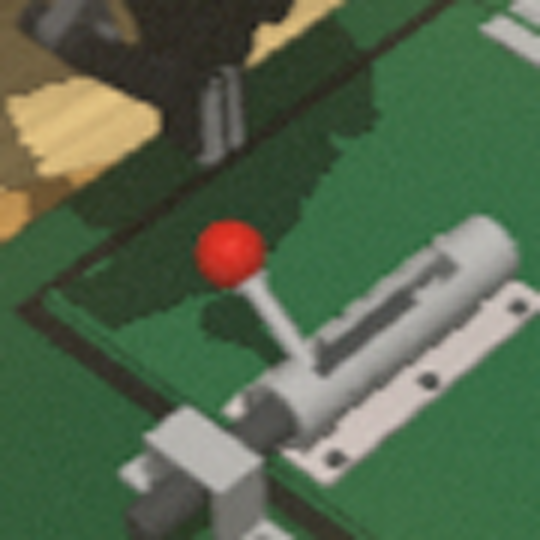

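```bash
cat >> h.py <<'E'
def proj(n,X):
    c=cm[n]; p,_=cv2.projectPoints(np.array([X],float),cv2.Rodrigues(c["R"])[0],c["t"],c["K"],np.array([c["k1"],0,0,0,0.])); return p.ravel()
def theta(u,v):
    th=np.linspace(0,1.4,281); P=np.array([proj("scene",W(-.054*np.sin(a),-.049,.170+.054*np.cos(a))) for a in th])
    d=np.hypot(P[:,0]-u,P[:,1]-v); i=d.argmin(); return th[i],d[i],P[i]
E
python3 - <<'E'
from h import *
print(theta(217.9,201.7), theta(233.5,206.6))
for a in (0,.8,1.31): print(a,proj("scene",W(-.054*np.sin(a),-.049,.170+.054*np.cos(a))))
E
```

```text
(np.float64(0.865), np.float64(0.34221625694730595), array([218.03024195, 202.01646327])) (np.float64(0.0), np.float64(1.5058235536353586), array([232.31773834, 205.66738971]))
0 [232.31773834 205.66738971]
0.8 [218.79871015 201.71263719]
1.31 [214.67178061 206.34940516]
```

The knob is at θ≈0.87 rad. A vertical push jams there because friction cancels the turning component. I'll push on the ball's upper rear instead, following its arc so the force stays tangential.

```bash
python3 - <<'E'
from workcell import r, command_gripper
from h import *
r.move_straight(W(-.010,-.049,.275),speed=.15)
r.move_straight(W(-.010,-.049,.240),speed=.12); st(r)
def tc(a,ex=0): return W(-.054*np.sin(a)+.0187,-.049,.170+.054*np.cos(a)+.0342-ex)
for a in (.865,1.0,1.1,1.2):
    h=r.move_straight(tc(a),speed=.03,max_force=12); print(a,"hit",h); st(r)
    if h: break
else:
    h=r.move_straight(tc(1.31),speed=.03,max_force=12); print("hit",h); st(r)
    if not h:
        print("hit",r.move_straight(tc(1.33,.005),speed=.02,max_force=12)); st(r)
snap("i")
E
```

```text
t 15.47 M [-10.4 -49.  240.2] F [ 0.45 -0.37  0.34]
0.865 hit False
t 16.04 M [-22.4 -49.  239.5] F [ 0.12  1.13 -0.38]
1.0 hit False
t 16.43 M [-26.9 -48.9 233.1] F [-0.6   0.45 -0.05]
1.1 hit False
t 16.77 M [-29.6 -49.  228.5] F [-0.11  0.56 -0.25]
1.2 hit False
t 17.1 M [-31.8 -48.9 223.5] F [-0.23  0.04  0.63]
hit False
t 17.45 M [-33.7 -49.  217.8] F [-0.13 -0.18  0.13]
hit False
t 17.9 M [-32.  -49.3 213.4] F [4.6  1.34 4.83]
scene []
top []
```

View pics/i.png

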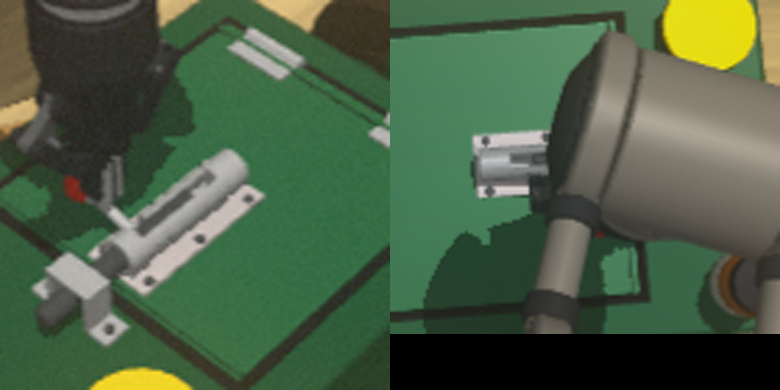

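```bash
python3 - <<'E'
from workcell import r, command_gripper
from h import *
r.move_straight(W(-.028,-.049,.216),speed=.05)
r.move_straight(W(-.020,-.049,.275),speed=.15); st(r)
im,_=optics.get_image("scene"); print([ (s.tolist(),c) for s,c in red(im)]); print([theta(*c) for s,c in red(im)])
x,y,w,h=180,160,90,90
cv2.imwrite("pics/j.png",cv2.resize(im[y:y+h,x:x+w,::-1],None,fx=6,fy=6,interpolation=cv2.INTER_CUBIC))
E
```

```text
t 18.84 M [-20.5 -48.9 274.1] F [ 0.46  0.79 -1.1 ]
[]
[]
```

View pics/j.png

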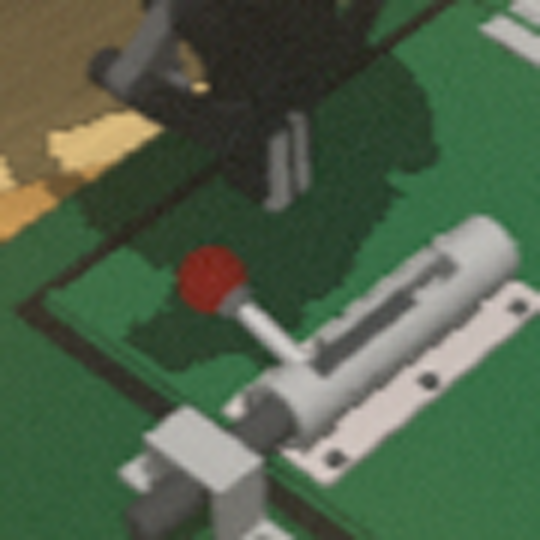

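The knob is now low, at about (214.9, 206.2); the expected pixel for full depth is about (214.7–215.5, 206.4–207). I'll press on top of the ball: the contact height will give the angle and seat it against the stop.

```bash
python3 - <<'E'
from workcell import r, command_gripper
from h import *
r.move_straight(W(-.050,-.049,.260),speed=.12)
r.move_straight(W(-.050,-.049,.232),speed=.08); st(r)
for z in np.arange(.229,.211,-.002):
    h=r.move_straight(W(-.050-(.232-z)*.2,-.049,z),speed=.02,max_force=14); st(r)
    if h: print("hit",z);break
snap("k")
E
```

```text
t 19.82 M [-49.7 -49.  232. ] F [-0.35 -0.53  0.51]
t 20.12 M [-50.5 -49.  229.2] F [-0.28  0.89  0.65]
t 20.38 M [-51.1 -49.  226.9] F [ 0.25  0.22 -1.35]
t 20.62 M [-51.5 -49.  224.9] F [-1.3  -0.98  0.16]
t 20.88 M [-51.9 -49.  222.9] F [-0.06  0.37  0.38]
t 21.12 M [-52.2 -49.  221. ] F [-0.53 -0.05  0.31]
t 21.38 M [-52.3 -49.1 220.3] F [-2.46  1.16  8.04]
t 21.62 M [-52.3 -49.1 219.8] F [-4.17  1.7  17.39]
t 21.88 M [-52.4 -49.1 219.3] F [-6.57  2.59 26.76]
t 22.12 M [-52.5 -49.2 218.9] F [-8.81  2.3  35.23]
t 22.38 M [-52.6 -49.3 218.4] F [-13.1    3.79  45.22]
scene [[215.45, 207.75]]
top []
```

View pics/k.png

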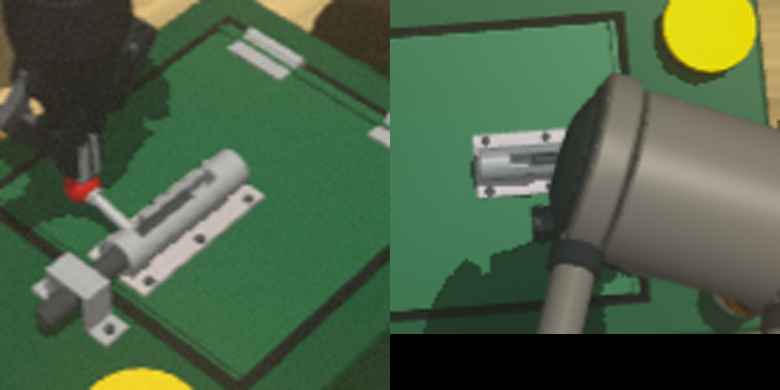

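Contact came at a tip height of 196 mm, which is the hard stop (ball top at 184+12 mm), and the knob did not move further. The force baseline reset on each step, so the push built to about 45 N before I stopped. Backing off upwards and clear, then checking.

```bash
python3 - <<'E'
from workcell import r, command_gripper
from h import *
r.move_straight(W(-.0525,-.049,.235),speed=.05); st(r)
r.move_straight(W(-.0525,-.049,.34),speed=.2)
r.reach([.21,.481,.34],[2.04426574e-01,9.78881637e-01,0,0]); st(r)
snap("l",sc=(120,130,250,190),tp=(150,90,270,200))
for n,(x,y,w,h) in dict(scene=(185,165,80,80),top=(260,140,80,80)).items():
    im=np.load(f"{n}_l.npy"); cv2.imwrite(f"pics/l{n}.png",cv2.resize(im[y:y+h,x:x+w,::-1],None,fx=6,fy=6,interpolation=cv2.INTER_CUBIC))
E
```

```text
t 23.11 M [-52.7 -49.  234.3] F [0.11 0.24 0.13]
t 26.07 M [-336.9  527.3  339.9] F [-0.1   0.76 -0.1 ]
scene [[214.78, 205.22]]
top [[305.68, 198.58]]
```

View pics/l.png

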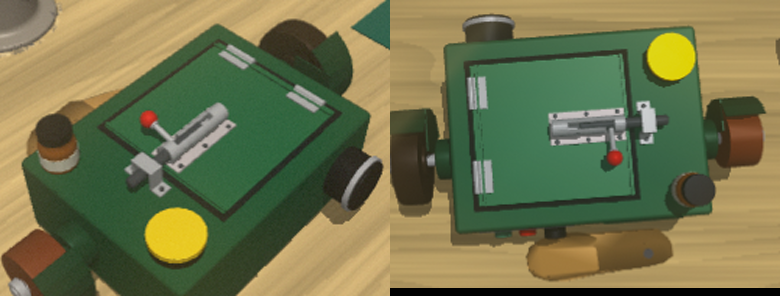

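View pics/lscene.png

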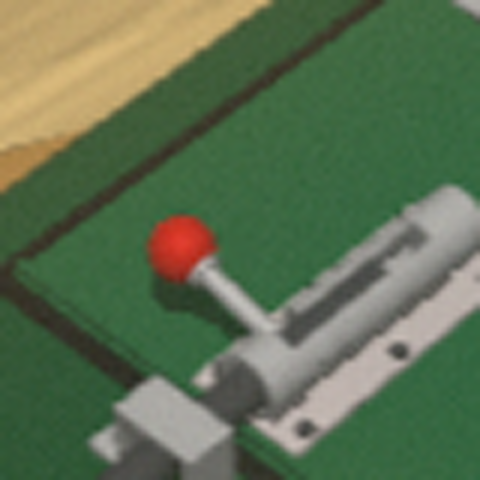

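View pics/ltop.png

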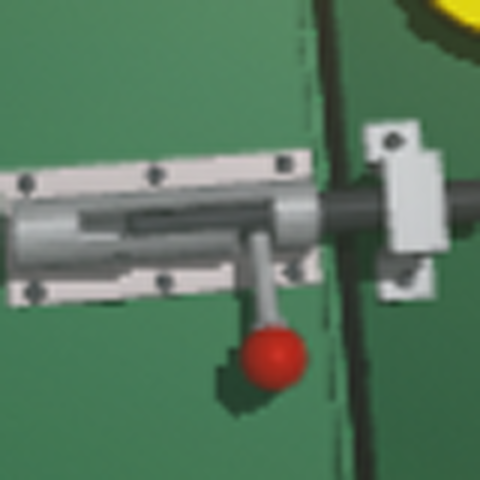

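```bash
python3 - <<'E'
from h import *
b,e=tri((214.83,205.95),(305.2,199.33)); m=M(b); print((m*1000).round(1),e,"theta",np.arctan2(-m[0],m[2]-.170))
for a in(1.2,1.25,1.31): print(a,proj("scene",W(-.054*np.sin(a),-.049,.170+.054*np.cos(a))),proj("top",W(-.054*np.sin(a),-.049,.170+.054*np.cos(a))))
# movement of loose things: image diff start/now
for n in("scene","top"):
    A=np.load(f"{n}0im.npy").astype(int);B=np.load(f"{n}_l.npy").astype(int);d=(np.abs(A-B).max(2)>60).astype(np.uint8)
    k,l,s,c=cv2.connectedComponentsWithStats(d); print(n,[s[i].tolist() for i in range(1,k) if s[i][4]>12])
E
```

```text
[-52.6 -48.3 184.3] 0.0001509087829907499 theta 1.3049623060066098
1.2 [215.17847089 204.94088781] [305.74774395 198.13024289]
1.25 [214.92108273 205.55620335] [305.61946578 198.60813434]
1.31 [214.67178061 206.34940516] [305.45643979 199.10042468]
scene [[262, 0, 52, 41, 921], [175, 54, 13, 19, 110], [131, 63, 25, 14, 48], [199, 64, 84, 9, 163], [235, 70, 25, 12, 75], [149, 81, 14, 14, 92], [242, 82, 22, 4, 43], [227, 84, 71, 13, 203], [205, 87, 19, 2, 21], [183, 89, 8, 4, 14], [244, 188, 11, 10, 94], [210, 201, 19, 18, 141]]
top [[273, 170, 15, 11, 103], [299, 184, 4, 4, 16], [269, 187, 10, 3, 29], [299, 188, 12, 18, 114], [33, 342, 54, 36, 533], [0, 349, 10, 6, 15], [28, 357, 8, 15, 38], [0, 367, 53, 17, 422], [60, 379, 22, 5, 56]]
```

```bash
python3 - <<'E'
from workcell import r
r.hold(0.5); print(r.read_state()["time_s"]); r.finish_job()
E
```

```text
26.675
the job is handed in; nothing more can be done
```

The hatch is bolted and locked, and I handed the job in at 26.7 s of the 58 s allowed. I pushed the knob only from outside, with the fingers shut, and never gripped it.

- **Bolt:** I pushed the knob along the slot until it hit the hard stop. A second press did not move it, and the bolt's tip shows through the keeper.
- **Knob:** I pushed it to the front from behind, then followed its arc down and pressed on top of the ball.
- **Final knob position:** with the arm clear, both cameras put the ball at x -52.6, y -48.3, z 184.3 mm in the machine's frame. That is a turn of about 1.305 rad, against 1.31 rad for fully down. The y value is 0.7 mm off the nominal home position, within the calibration error.
- **Other items:** comparing start and end pictures, only the knob, its shadow and the arm changed. The hatch looks shut, and the glue jar, wax tin and last have not moved.

Two things did not go as planned:
- **Jammed push:** the first straight-down push jammed on the ball at about 0.87 rad, so I lifted off and redid it along the arc.
- **Higher force than intended:** in the final press the force limit restarted with each small step. The fingertips reached about 45 N upward on the knob at its hard stop. That is well under the 120 N wrist limit, and the 40 N limit is for the arm and gripper body, which I saw no sign of touching anything.

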